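# Isolate the test bench and open its control cabinet

## Robot

A 6-joint arm with a two-finger parallel gripper is mounted at the origin on the work surface. World frame = base frame: x ahead of the robot, y to its left, z up, the work surface at z = 0. Lengths are in m, angles in rad, forces in N, time in s.
With the tool pointing down it reaches from about 0.375 to 0.9 m from the base axis. Payload 3.1 kg.
Tool frame: the origin (TCP) lies midway between the tips of the shut fingers; the grasp point (between the pads) lies 19 mm behind it; x points along the fingers, z is the direction in which the jaws open and shut, and the axes are right-handed (so a half turn about x gives the same grasp; the last joint's range is limited). The gripper opens to 85 mm and grips with 20 to 120 N. Pads are 22 mm wide; open, the fingers measure 114 mm over their backs; the gripper's body (76 mm by 85 mm) begins 54 mm behind the grasp point. The pads swing forward as they close: fully open they stand 13 mm farther back than shut.
Start: joints at [1.101, 0.527, 1.433, -0, 1.181, -0.178], TCP at [0.179, 0.599, 0.231] pointing down, gripper open.
Joint ranges: [-3.08, 3.08], [-0.75, 2.2], [0.22, 2.44], [-1.43, 4.57], [0, 2.65], [-2.85, 2.85]. Speed limits (rad/s): [2.79, 2.79, 3.14, 3.14, 3.14, 3.14].

## Interface

Orientations are given as a unit quaternion [x, y, z, w].
In Python, from station import status, snapshot, camera_params, ticket gives the robot as it stands.
- The arm moves only by the tool arm_command, never from a script. Its argument "series" is a list that holds one entry, the list of rows, each a list of 4 numbers: the shift along the tool's x, y, z in mm, then the turn about the tool's x in rad. A call has 1 to 10 rows; each row shifts and turns the commanded pose from where the row before left it, along the tool's axes as they then stand; what a row does not reach is not made up. A row lasts 1/10 s, in which the tool goes at most 50 mm and 8.59 degrees, less where a joint would pass 70% of its speed; a pose out of reach is approached as far as the arm can. A call is refused whole if a number of a shift passes 50 or a number of a turn 0.15, either way. A call with a gripper value outside its range is refused whole. "jaw" is the opening in per cent of the stroke, from 0 (shut) to 100 (fully open), set as the call begins (left out, the last holds). The fingers move at their own pace and stop on an object; "force" is the grip in N (left out, the last holds). Time passes only in rows, so rows that do not move let the fingers close. It gives the time, the measured TCP pose, the force and the opening at its end, in the units of the state.
- status.sense(): the state, without advancing time (a new reading comes with each control period).
- snapshot(name): name is "scene" or "top" or "wrist"; returns the picture (384x512x3 uint8, red, green, blue); there is no depth.
- camera_params(name): a dict with "fovy" (degrees; the focal length in pixels is half the picture's height over the tangent of half this angle, whatever the lens; pixels are square), "cx", "cy" (the principal point, pixels), "extrinsics" (4x4, takes a point from camera to world coordinates); the wrist camera has in their place "mount" (4x4, takes a point from camera to tool coordinates, whose origin is the TCP and whose axes are the tool frame's). Camera axes: x right, y down, z forward; pixel columns grow to the right and rows downward; lengths in m; the calibration is good to about 2 mm. A picture is of the moment at which its call begins: read the wrist's pose just before it. camera_params takes no time and is no camera call.
- ticket.sign_off(): hands the job in, once; it reports no verdict.
The state is a dict: "t": time; "q": joint angles; "qd": joint speeds; "tau": joint torques, N m; "tcp_pos": TCP position; "tool_rot": TCP orientation; "force": force on the tool from outside, world axes, zero at the start; "ft_torque": the same for the moment, N m; "finger_gap": opening from 0.0 (shut) to 1.0 (fully open).
Only numpy, scipy, OpenCV 4.12 (cv2) and the standard library are available. Lean on these libraries where they do the work, as an engineer would, in place of code of your own. Each camera call takes 0.05 s, during which the arm holds its last target. There are 200 camera calls.

## Task

Isolate the test bench for service: turn the isolator lever on top of the control cabinet from ON fully to OFF, so that it rests in its OFF detent pointing straight out over the cabinet's front. Then swing the cabinet door wide open, about square to the cabinet front or further, and leave it there with the lever still at OFF. Do not turn the small flow knob and leave the wrench, can and brass fitting where they are.

Things in the scene. Friction and masses are not known exactly. Their poses are not given: they have to be found in the camera images.
- cabinet: Fixed blue steel control cabinet on the bench, 200 deep (x), 260 wide (y), 190 mm high, door on its -x side facing the robot. Origin: on the bench under the middle of the front plane (= the door's back), so it spans x 0 to 200, y -130 to 130 mm of its own frame; z up. On its flat top, rear right (x 155, y -75), a fixed round gauge 52 wide, 24 high.
- isolator (a joint): Lever angle about its vertical axis. 1.571 = ON: lever points along the cabinet's -y, parallel to the front, and its cam blocks the door's hasp pin: the door stays shut. 0 = OFF: along its -x, straight out over the front. ON to OFF is clockwise from above. Stops at both; an over-centre spring holds it at either (up to 0.25 N m; none at mid-turn, beyond which it pulls on to the other stop).
- isolator_axis (a point): Point on the isolator lever's turning axis, 32 mm above the cabinet's top (lever mid-height); at x 40, y 30 mm of the cabinet's frame. The lever's round hub here is black, 40 mm in diameter, its top 44 mm above the cabinet's top.
- isolator_grip (a point): Point on the lever's centre line where to hold it, 85 mm from the axis, at mid-height of the lever. The lever is a straight black bar that reaches 105 mm from the axis, 14 mm wide and 20 mm high; its underside is 22 mm and its top 42 mm above the cabinet's top. Free space around it here.
- door (a joint): Door's opening angle: 0 shut, 1.571 square to the front, 1.9 the stop. Hinged at the cabinet's left (+y) front edge; the free edge (-y) swings out towards the robot, then to the left. Light friction (0.06 N m) holds it where it is left. Dark steel, 258 wide, 184 high, 14 mm thick, about 0.7 kg.
- door_handle (a point): Where to take the door's handle from above: an upright round steel bar, 11 mm in diameter, 100 mm long, its axis 35 mm out from the door's face, its top 4 mm below the cabinet's top. The point is on the bar's axis, 20 mm below the cabinet's top, 205 mm along the door from the hinge, 49 mm from the cabinet's front plane. 8 mm stems 17 and 93 mm below the cabinet's top join the bar to the door.
- door_hinge (a point): Point on the door's vertical hinge axis, 20 mm below the cabinet's top (the height of the handle point); x 0, y 130 mm of the cabinet's frame.
- hasp_pin (a point): Top of the upright steel pin (8 mm thick, top 20 mm above the cabinet's top) of the door's hasp. It ends a flat strap 10 mm wide on the door's top edge that runs back over the cabinet's top, 66 mm from the hinge, pin 60 mm behind the front plane. It moves with the door. At ON a small steel cam under the lever's hub stands in its way; at OFF it passes freely, under the lever.
- flow_knob_mark (a point): Mark on the rim of the small black flow knob, 12 mm off its axis; it moves when the knob is turned. The knob (36 mm wide, on a base 60 mm wide, 44 mm high over all) stands at the left rear of the cabinet's top, x 145, y 80 mm of the cabinet's frame. Not to be turned.
- wrench: Steel wrench lying flat on the bench; origin under its middle, along its x. Leave alone.
- oil_can: Closed can, 60 mm in diameter, 120 mm high, upright; origin at its underside. Leave alone.
- fitting: Brass pipe fitting, a stepped round piece 32 mm wide at the foot and 36 mm high, upright; origin at its underside. Leave alone.

How it is judged:
On the way, in this order (a step that is already met when the one before it is completed fails the run):
1. the isolator lever is turned to OFF, with the door still shut (value of joint each of isolator, door below 0.1 rad), for 0.2 s.
2. the door is swung open, about square to the front or further (value of joint door above 1.4 rad), for 0.2 s.
At the end, for the whole second after the job is handed in: the lever rests at OFF (within 0.1 rad of its stop) and the door stands still, open by 1.4 rad (80 degrees) or more (value of joint isolator below 0.1 rad and value of joint door above 1.4 rad and velocity of joint door between -0.05 and 0.05 rad/s); the robot touches nothing.
It fails at once if a thing on the bench is moved by more than 20 mm (distance of any of wrench, oil_can, fitting from where it was at the start of the episode above 0.02 m).
It fails at once if the can or the fitting is tipped (angle between any of oil_can, fitting's own z axis and vertical above 0.4 rad).
It fails at once if the flow knob is turned (by more than about 0.4 rad) (distance of flow_knob_mark from where it was at the start of the episode above 0.005 m).
It also fails if it takes over 62 s, if anything falls off the work surface, if the arm or the gripper's body presses on something with over 40 N, if the wrist force passes 120 N, or if a joint passes its speed limit or range.

## Working session

There is one attempt and no reset: what is moved stays moved. The work goes in short steps, Python scripts to look and compute and a tool call to move; the robot and the scene stay as the last step left them, time stands still between calls to the robot, and variables do not carry over. Pictures are saved under pics/ and viewed, about 8 in all and at most 12, crops included, and the job is handed in when it is done.

Besides the shell and the picture viewer there is one more tool, called in YAML: its name, and indented under it one key for each argument. arm_command: Moves the arm, as the interface text tells. Its arguments: {"type":"object","properties":{"series":{"type":"array"},"jaw":{"type":"number"},"force":{"type":"number"}},"required":["series"]}

```bash
mkdir -p pics; python3 - <<'E'
from station import status, snapshot, camera_params
import cv2,numpy as np
s=status.sense();print({k:np.round(v,3).tolist() for k,v in s.items()})
for n in("scene","top"):
    im=snapshot(n);cv2.imwrite(f"pics/{n}0.png",im[:,:,::-1]);p=camera_params(n);print(n,p["fovy"],p["cx"],p["cy"],np.round(p["extrinsics"],3).tolist(),[k for k in p])
p=camera_params("wrist");print(p)
a=cv2.imread("pics/top0.png");cv2.imwrite("pics/top0x.png",cv2.resize(a,(800,600),interpolation=cv2.INTER_CUBIC))
E
```

```text
{'t': 0.0, 'q': [1.102, 0.528, 1.434, 0.0, 1.181, -0.179], 'qd': [0.001, 0.0, -0.0, -0.001, -0.001, 0.001], 'tau': [0.001, -44.236, -17.803, -0.0, 0.008, -0.0], 'tcp_pos': [0.179, 0.598, 0.23], 'tool_rot': [-0.423, 0.568, 0.422, 0.566], 'force': [-0.288, -0.158, 0.418], 'ft_torque': [-0.015, 0.004, -0.016], 'finger_gap': 1.002}
scene 53.669365256128934 259.6789855831494 191.77030220459855 [[-0.951, 0.231, -0.206, 0.817], [0.31, 0.739, -0.599, 0.459], [0.014, -0.633, -0.774, 0.787], [0.0, 0.0, 0.0, 1.0]] ['fovy', 'cx', 'cy', 'extrinsics']
top 49.457665210026136 259.7162854094421 191.4298059241878 [[-0.001, -0.999, 0.046, 0.61], [-1.0, 0.001, 0.005, -0.057], [-0.005, -0.046, -0.999, 1.148], [0.0, 0.0, 0.0, 1.0]] ['fovy', 'cx', 'cy', 'extrinsics']
{'fovy': 67.98527425311002, 'cx': 254.59745209271495, 'cy': 192.0704281345539, 'mount': array([[ 8.82678309e-04, -2.62304507e-01,  9.64984749e-01,
        -1.42817438e-01],
       [ 1.12496149e-04, -9.64985093e-01, -2.62304704e-01,
         6.66264469e-02],
       [ 9.99999604e-01,  3.40087740e-04, -8.22263163e-04,
         8.25770822e-04],
       [ 0.00000000e+00,  0.00000000e+00,  0.00000000e+00,
         1.00000000e+00]])}
```

View pics/top0x.png

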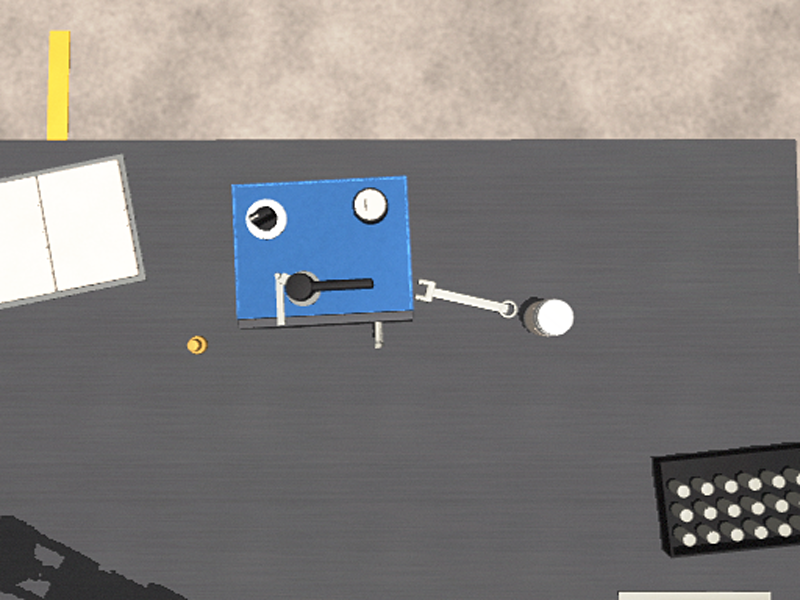

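View pics/scene0.png

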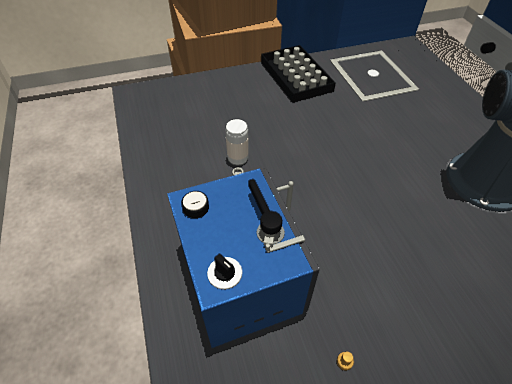

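Top view (enlarged ×1.5625): cabinet top corners are at about (233,185), (407,177), (413,311) and (239,318). The hub is at (300,286), the lever tip at (373,284) and the handle bar near (378,346). The fitting is in front on the left at (197,345); the can is at (549,317) on the right.

```bash
cat > h.py <<'E'
import numpy as np
from station import camera_params,status
from scipy.spatial.transform import Rotation as R
def tcp(s=None):
    s=s or status.sense();T=np.eye(4);T[:3,:3]=R.from_quat(s["tool_rot"]).as_matrix();T[:3,3]=s["tcp_pos"];return T
def cam(n,T=None):
    p=camera_params(n);E=p["extrinsics"] if n!="wrist" else T@p["mount"]
    return 192/np.tan(np.radians(p["fovy"]/2)),p["cx"],p["cy"],np.array(E)
def pix2z(n,uv,z,T=None):
    f,cx,cy,E=cam(n,T);d=E[:3,:3]@np.array([(uv[0]-cx)/f,(uv[1]-cy)/f,1]);return E[:3,3]+d*(z-E[2,3])/d[2]
def proj(n,P,T=None):
    f,cx,cy,E=cam(n,T);c=E[:3,:3].T@(np.array(P)-E[:3,3]);return np.array([cx+f*c[0]/c[2],cy+f*c[1]/c[2]])
E
python3 - <<'E'
from h import *
from scipy.optimize import least_squares
k=1.5625
obs=[((233,185),(.2,.13,.19)),((407,177),(.2,-.13,.19)),((300,286),(.04,.03,.234)),((373,284),(.04,-.075,.232)),((265,218),(.145,.08,.21)),((370,205),(.155,-.075,.214))]
for uv,p in obs: print(p,pix2z("top",np.array(uv)/k,p[2]).round(4))
def w(q,p): c,s=np.cos(q[2]),np.sin(q[2]);return [q[0]+c*p[0]-s*p[1],q[1]+s*p[0]+c*p[1],p[2]]
r=least_squares(lambda q:np.concatenate([proj("top",w(q,p))-np.array(uv)/k for uv,p in obs]),[.5,.1,0])
print(r.x,r.fun.round(1))
for n,p in dict(axis=(.04,.03,.222),grip=(.04,-.055,.222),handle=(-.049,-.075,.17),hinge=(0,.13,.17)).items():print(n,np.round(w(r.x,p),4),proj("top",w(r.x,p))*k, proj("scene",w(r.x,p)))
print(tcp().round(3))
for uv,z in (((197,345),.036),((549,317),.12)):print(pix2z("top",np.array(uv)/k,z).round(3))
E
```

```text
(0.2, 0.13, 0.19) [0.8243 0.2037 0.19  ]
(0.2, -0.13, 0.19) [ 0.8359 -0.0549  0.19  ]
(0.04, 0.03, 0.234) [0.6708 0.0956 0.234 ]
(0.04, -0.075, 0.232) [ 0.6737 -0.007   0.232 ]
(0.145, 0.08, 0.21) [0.7714 0.1512 0.21  ]
(0.155, -0.075, 0.214) [ 0.7894 -0.0015  0.214 ]
[0.63078357 0.06516147 0.04643467] [-0.2 -0.1  0.2 -0.3 -0.6  0.7  0.4 -0.2 -0.3 -0.2  0.5  0.1]
axis [0.6693 0.097  0.222 ] [300.45913844 287.60801757] [271.06382315 222.82938145]
grip [0.6733 0.0121 0.222 ] [360.00969486 284.79605039] [254.7590502  188.75960359]
handle [ 0.5853 -0.012   0.17  ] [378.52820568 345.73993141] [290.68839193 186.56228792]
hinge [0.6247 0.195  0.17  ] [240.81256228 319.49919157] [311.72539461 276.68650347]
[[-0.001 -0.958  0.287  0.179]
 [-0.002  0.287  0.958  0.598]
 [-1.     0.    -0.002  0.23 ]
 [ 0.     0.     0.     1.   ]]
[0.583 0.304 0.036]
[ 0.629 -0.278  0.12 ]
```

arm_command:
  series:
    - [[-7,0,0,0.123],[-7,0,0,0.123],[-7,0,0,0.123],[-7,0,0,0.123],[-7,0,0,0.123],[-7,0,0,0.123],[-7,0,0,0.123],[-7,0,0,0.123],[-7,0,0,0.123],[-7,0,0,0.123]]
  jaw: 60

```text
t: 1.1
tcp_pos: [0.179, 0.5984, 0.301]
tool_rot: [-0.016, 0.707, 0.015, 0.707]
force: [-0.1, 0.5, -0.6]
finger_gap: 0.597
```

```bash
cat >> h.py <<'E'
def to(P,yaw=None):
    T=tcp();print("pos",T[:3,3].round(4),"yaw",np.arctan2(T[1,2],T[0,2]).round(4),"tilt",T[:3,0].round(3))
    print("tool shift mm",(T[:3,:3].T@(np.array(P)-T[:3,3])*1000).round(1))
E
python3 -c "
from h import *
to([.6733,.0121,.29])"
```

```text
pos [0.179  0.5984 0.301 ] yaw 0.0449 tilt [-0.001 -0.001 -1.   ]
tool shift mm [  11.4 -607.9  467.5]
```

arm_command:
  series:
    - [[0,-38,29.2,0],[0,-38,29.2,0],[0,-38,29.2,0],[0,-38,29.2,0],[0,-38,29.2,0],[0,-38,29.2,0],[0,-38,29.2,0],[0,-38,29.2,0],[0,-38,29.2,0],[0,-38,29.2,0]]

```text
t: 2.1
tcp_pos: [0.4905, 0.2321, 0.301]
tool_rot: [-0.018, 0.707, 0.018, 0.707]
force: [0.8, 0.2, -0.7]
finger_gap: 0.597
```

arm_command:
  series:
    - [[0,-38,29.2,0],[0,-38,29.2,0],[0,-38,29.2,0],[0,-38,29.2,0],[0,-38,29.2,0],[0,-38,29.2,0],[0,0,0,0],[0,0,0,0]]

```text
t: 2.9
tcp_pos: [0.6761, 0.0138, 0.2999]
tool_rot: [-0.017, 0.708, 0.017, 0.706]
force: [-0.5, -0.3, -0.3]
finger_gap: 0.605
```

```bash
python3 - <<'E'
from h import *
from station import snapshot
import cv2
to([.6733,.0121,.203]);T=tcp()
im=snapshot("wrist")[:,:,::-1].copy();cv2.imwrite("pics/w1.png",im)
print(proj("wrist",[.6733,.0121,.232],T),proj("wrist",[.6693,.097,.234],T),proj("wrist",[.5853,-.012,.186],T))
cv2.imwrite("pics/w1x.png",cv2.resize(im,(800,600)))
E
```

```text
pos [0.6761 0.0138 0.2999] yaw 0.0478 tilt [-0.002  0.001 -1.   ]
tool shift mm [96.9 -1.6 -2.6]
[251.23741706 206.10089133] [250.91177501  90.18152275] [158.57811712 210.86566835]
```

View pics/w1x.png

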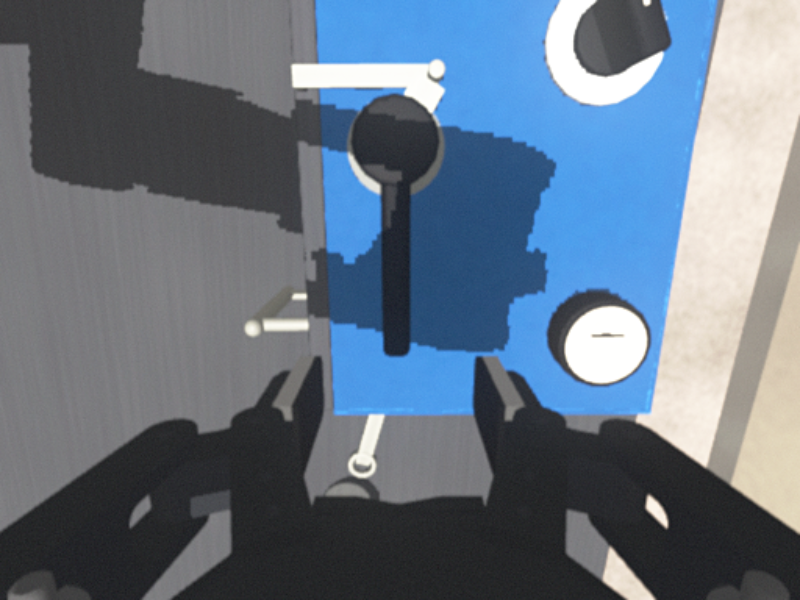

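Wrist view: the lever runs straight down the picture from the hub (396,140) to its tip at (396,352), centred between the fingertips (~398). It sits within 2 mm of prediction. The handle top is at (254,328), about 3 mm farther in x than predicted.

arm_command:
  series:
    - [[25,-1,-0.5,0],[25,-1,-0.5,0],[25,0,0,0],[22,0,0,0],[0,0,0,0],[0,0,0,0]]

```text
t: 3.55
tcp_pos: [0.6747, 0.0142, 0.2047]
tool_rot: [-0.018, 0.707, 0.018, 0.707]
force: [0.2, 0.0, 0.3]
finger_gap: 0.601
```

arm_command:
  series:
    - [[0,0,0,0],[0,0,0,0],[0,0,0,0],[0,0,0,0],[0,0,0,0],[0,0,0,0]]
  jaw: 0
  force: 25

```text
t: 4.15
tcp_pos: [0.675, 0.0128, 0.206]
tool_rot: [-0.018, 0.707, 0.018, 0.707]
force: [-4.4, 0.4, 6.2]
finger_gap: 0.156
```

```bash
python3 - <<'E'
from h import *
to([.675,.0121,.203])
# arc rows: chord in tool frame, constant per row
a=1.571/20
print(85*np.sin(a),85*(1-np.cos(a)))
E
```

```text
pos [0.675  0.0128 0.206 ] yaw 0.0502 tilt [ 0. -0. -1.]
tool shift mm [ 3.  -0.7  0. ]
6.669886079252477 0.2620945521439383
```

arm_command:
  series:
    - [[0,0.26,-6.67,0.0785],[0,0.26,-6.67,0.0785],[0,0.26,-6.67,0.0785],[0,0.26,-6.67,0.0785],[0,0.26,-6.67,0.0785],[0,0.26,-6.67,0.0785],[0,0.26,-6.67,0.0785],[0,0.26,-6.67,0.0785],[0,0.26,-6.67,0.0785],[0,0.26,-6.67,0.0785]]

```text
t: 5.15
tcp_pos: [0.6143, 0.0344, 0.206]
tool_rot: [0.255, 0.659, -0.255, 0.66]
force: [-1.4, -1.5, 5.6]
finger_gap: 0.157
```

```bash
python3 - <<'E'
from h import *
ax=np.array([.671,.097]);a=.0464-np.pi/2-np.pi/4
to([*(ax+.085*np.array([np.cos(a),np.sin(a)])),.205]);print(status.sense()["force"])
E
```

```text
pos [0.6143 0.0344 0.206 ] yaw -0.7378 tilt [ 0.002 -0.001 -1.   ]
tool shift mm [ 1.  -0.5 -0.3]
[-1.43948122 -1.52961597  5.6134141 ]
```

Following nicely, with low forces. Second half, plus a small overtravel to seat the lever.

arm_command:
  series:
    - [[0,0.26,-6.67,0.0785],[0,0.26,-6.67,0.0785],[0,0.26,-6.67,0.0785],[0,0.26,-6.67,0.0785],[0,0.26,-6.67,0.0785],[0,0.26,-6.67,0.0785],[0,0.26,-6.67,0.0785],[0,0.26,-6.67,0.0785],[0,0.26,-6.67,0.0785],[0,0.26,-6.67,0.0785]]

```text
t: 6.15
tcp_pos: [0.5867, 0.0928, 0.206]
tool_rot: [0.488, 0.511, -0.488, 0.513]
force: [-1.4, -14.8, 5.1]
finger_gap: 0.16
```

arm_command:
  series:
    - [[0,0,-1.5,0.01],[0,0,0,0],[0,0,0,0]]

```text
t: 6.45
tcp_pos: [0.5866, 0.0925, 0.2059]
tool_rot: [0.489, 0.509, -0.49, 0.512]
force: [-1.3, -7.2, 7.0]
finger_gap: 0.159
```

arm_command:
  series:
    - [[0,0,0,0],[0,0,0,0],[0,0,0,0],[0,0,0,0],[0,0,0,0]]
  jaw: 60

```text
t: 6.95
tcp_pos: [0.5859, 0.0951, 0.2041]
tool_rot: [0.49, 0.51, -0.49, 0.51]
force: [-0.1, 0.5, 0.4]
finger_gap: 0.597
```

arm_command:
  series:
    - [[-20,0,0,0],[-25,0,0,0],[-25,0,0,0],[-15,0,0,0],[0,0,0,0],[0,0,0,0]]

```text
t: 7.55
tcp_pos: [0.5857, 0.095, 0.2889]
tool_rot: [0.49, 0.51, -0.49, 0.51]
force: [0.2, 0.6, -1.4]
finger_gap: 0.599
```

```bash
python3 - <<'E'
from h import *
from station import snapshot
import cv2
to([.588,-.012,.30]);T=tcp()
im=snapshot("wrist")[:,:,::-1].copy()
cv2.imwrite("pics/w2x.png",cv2.resize(im,(800,600)))
for P in ([.671,.097,.234],[.566,.092,.232],[.588,-.012,.186]):print(proj("wrist",P,T)*1.5625)
E
```

```text
pos [0.5857 0.095  0.2889] yaw -1.5299 tilt [-0.  0. -1.]
tool shift mm [-11.1  -2.  107. ]
[403.13889244 131.83044153]
[403.82685415 363.2588839 ]
[585.56576965 302.42005351]
```

View pics/w2x.png

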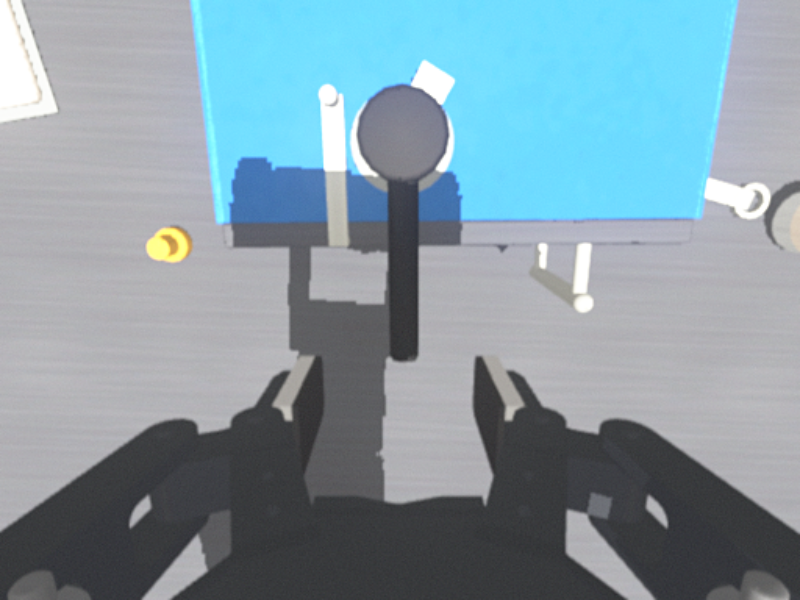

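The lever is at OFF: the hub (403,131) and tip (404,358) are in line, pointing straight out. The handle top at (584,302) matches the prediction for (0.588, -0.012). I'll move above the handle and half-turn the tool so the last joint has room for the swing.

arm_command:
  series:
    - [[0,-0.7,35.7,0],[0,-0.7,35.7,0],[0,-0.6,35.6,0],[0,0,0,-0.1498],[0,0,0,-0.1498],[0,0,0,-0.1498],[0,0,0,-0.1498],[0,0,0,-0.1498],[0,0,0,-0.1498],[0,0,0,-0.1498]]

```text
t: 8.6
tcp_pos: [0.5874, -0.0119, 0.2874]
tool_rot: [0.166, 0.688, -0.166, 0.686]
force: [-0.4, -0.3, -0.2]
finger_gap: 0.597
```

arm_command:
  series:
    - [[0,0,0,-0.1498],[0,0,0,-0.1498],[0,0,0,-0.1498],[0,0,0,-0.1498],[0,0,0,-0.1498],[0,0,0,-0.1498],[0,0,0,-0.1498],[0,0,0,-0.1498],[0,0,0,-0.1498],[0,0,0,-0.1498]]

```text
t: 9.6
tcp_pos: [0.5875, -0.0119, 0.2874]
tool_rot: [-0.345, 0.618, 0.347, 0.616]
force: [0.1, -0.1, 0.0]
finger_gap: 0.601
```

arm_command:
  series:
    - [[0,0,0,-0.1498],[0,0,0,-0.1498],[0,0,0,-0.1498],[0,0,0,-0.1498],[0,0,0,0],[0,0,0,0]]

```text
t: 10.2
tcp_pos: [0.5878, -0.012, 0.2881]
tool_rot: [-0.51, 0.49, 0.511, 0.489]
force: [-0.0, 0.6, 0.0]
finger_gap: 0.6
```

```bash
python3 - <<'E'
from h import *
to([.588,-.012,.152])
E
```

```text
pos [ 0.5878 -0.012   0.2881] yaw 1.6126 tilt [-0.002  0.001 -1.   ]
tool shift mm [ 1.361e+02 -5.000e-01 -1.000e-01]
```

arm_command:
  series:
    - [[30,0,0,0],[30,0,0,0],[30,0,0,0],[26,0,0,0],[20,0,0,0],[0,0,0,0],[0,0,0,0]]

```text
t: 10.9
tcp_pos: [0.5884, -0.0121, 0.1531]
tool_rot: [-0.511, 0.489, 0.511, 0.489]
force: [-0.7, 0.1, -0.3]
finger_gap: 0.601
```

arm_command:
  series:
    - [[0,0,0,0],[0,0,0,0],[0,0,0,0],[0,0,0,0],[0,0,0,0],[0,0,0,0],[0,0,0,0]]
  jaw: 0
  force: 30

```text
t: 11.6
tcp_pos: [0.5891, -0.0127, 0.1546]
tool_rot: [0.512, -0.488, -0.51, -0.489]
force: [-0.4, -1.6, 6.3]
finger_gap: 0.119
```

```bash
python3 - <<'E'
from h import *
to([.588,-.012,.152]); s=status.sense();print(s["force"],s["ft_torque"])
for a in(.04,.08):c,n=np.cos(a),np.sin(a);print(a,49*(c-1)+205*n,49*n+205*(1-c))
E
```

```text
pos [ 0.5891 -0.0127  0.1546] yaw 1.6158 tilt [ 0.002 -0.001 -1.   ]
tool shift mm [2.6 1.1 0.8]
[-0.44491797 -1.55574108  6.34025248] [-0.31253239  0.17254195 -0.01337359]
0.04 8.15861873464792 2.123455509644601
0.08 16.225795872508755 4.5714702124524775
```

Bar gripped (opening ≈10–11 mm). Swing the first half and check.

arm_command:
  series:
    - [[0,8.2,2.1,0.04],[0,8.2,2.1,0.04],[0,16.2,4.6,0.08],[0,16.2,4.6,0.08],[0,16.2,4.6,0.08],[0,16.2,4.6,0.08],[0,16.2,4.6,0.08]]

```text
t: 12.3
tcp_pos: [0.4964, 0.0284, 0.1545]
tool_rot: [-0.38, 0.597, 0.379, 0.596]
force: [-4.6, -5.6, 10.3]
finger_gap: 0.117
```

```bash
python3 - <<'E'
from h import *
h=np.array([.627,.195]);p=tcp()[:2,3]-h;print(np.hypot(*p),"door",-(np.arctan2(p[1],p[0])-np.arctan2(-.207,-.039)))
to([.588,-.012,.152]); s=status.sense();print(s["force"],s["ft_torque"],s["finger_gap"],s["q"])
E
```

```text
0.2117106183562485 door 0.4787719597081259
pos [0.4964 0.0284 0.1545] yaw 1.1332 tilt [-0.    -0.003 -1.   ]
tool shift mm [   2.6 -100.1    2.2]
[-4.61197151 -5.58886476 10.28274404] [-0.8084991   0.52720282 -0.042444  ] 0.11655341139901863 [-0.16618316  0.47449428  1.82529773 -0.00398869  0.84169167 -1.29675446]
```

arm_command:
  series:
    - [[0,16.2,4.6,0.08],[0,16.2,4.6,0.08],[0,16.2,4.6,0.08],[0,16.2,4.6,0.08],[0,16.2,4.6,0.08],[0,16.2,4.6,0.08],[0,16.2,4.6,0.08],[0,16.2,4.6,0.08]]

```text
t: 13.1
tcp_pos: [0.422, 0.1408, 0.1544]
tool_rot: [-0.172, 0.687, 0.172, 0.684]
force: [-5.0, -1.9, 13.9]
finger_gap: 0.112
```

```bash
python3 - <<'E'
from h import *
h=np.array([.627,.195]);p=tcp()[:2,3]-h;print(np.hypot(*p),"door",-(np.arctan2(p[1],p[0])-np.arctan2(-.207,-.039)))
to([.588,-.012,.152]); s=status.sense();print(s["force"],s["ft_torque"],s["finger_gap"],s["q"])
E
```

```text
0.21204143257137859 door 1.1261458775559925
pos [0.422  0.1408 0.1544] yaw 0.4922 tilt [-0.004 -0.001 -1.   ]
tool shift mm [   1.8 -213.1   74.1]
[-4.9789126  -1.86739014 13.85881456] [-0.39537941  0.80515709 -0.16556059] 0.1117208334911511 [ 7.01502232e-02  4.20351004e-01  1.94733386e+00 -5.51569312e-04
  7.78256630e-01 -4.21664528e-01]
```

arm_command:
  series:
    - [[0,16.2,4.6,0.08],[0,16.2,4.6,0.08],[0,16.2,4.6,0.08],[0,16.2,4.6,0.08],[0,16.2,4.6,0.08],[0,16.2,4.6,0.08],[0,8.2,2.1,0.04],[0,8.2,2.1,0.04],[0,0,0,0],[0,0,0,0]]

```text
t: 14.1
tcp_pos: [0.425, 0.2582, 0.1545]
tool_rot: [0.023, 0.708, -0.022, 0.706]
force: [-6.5, 2.5, 12.9]
finger_gap: 0.119
```

arm_command:
  series:
    - [[0,0,0,0],[0,0,0,0],[0,0,0,0],[0,0,0,0],[0,0,0,0]]
  jaw: 60

```text
t: 14.6
tcp_pos: [0.4272, 0.257, 0.1531]
tool_rot: [0.023, 0.707, -0.023, 0.707]
force: [0.2, 0.6, -0.3]
finger_gap: 0.599
```

arm_command:
  series:
    - [[-10,0,0,0],[-20,0,0,0],[-30,0,0,0],[-30,0,0,0],[-30,0,0,0],[-30,0,0,0],[-20,0,0,0],[0,0,0,0],[0,0,0,0]]

```text
t: 15.5
tcp_pos: [0.4269, 0.2569, 0.3235]
tool_rot: [0.023, 0.707, -0.023, 0.707]
force: [0.2, -0.3, -0.6]
finger_gap: 0.598
```

```bash
python3 - <<'E'
from h import *
from station import snapshot
import cv2
to([.588,-.012,.152]); s=status.sense();print(s["force"],np.abs(s["qd"]).max())
a=snapshot("top")[:,:,::-1];b=snapshot("scene")[:,:,::-1]
cv2.imwrite("pics/e.png",cv2.resize(np.hstack([a[80:300,80:400],b[60:280,150:470]]),None,fx=1.25,fy=1.25))
E
```

```text
pos [0.4269 0.2569 0.3235] yaw -0.0643 tilt [ 0.  0. -1.]
tool shift mm [ 171.5 -258.   178. ]
[ 0.24851322 -0.27087136 -0.62312859] 0.030961890690198755
```

View pics/e.png

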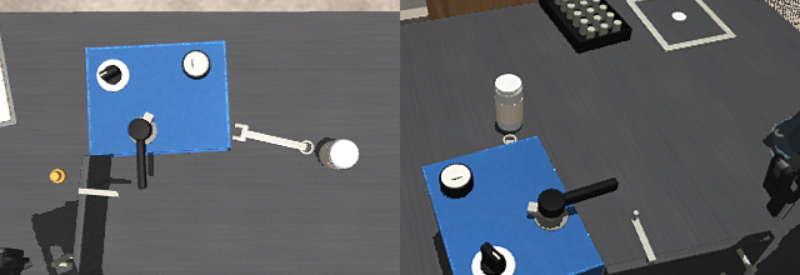

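The door stands open, a little past square to the front. The lever points straight out over the front, the other items are where they were, and the gripper is clear above the door.

```bash
python3 -c "
from station import ticket
print(ticket.sign_off())"
```

```text
the job is handed in; nothing more can be done
None
```

The isolator lever is turned fully to OFF and the cabinet door is swung open. I handed the job in at about 15.6 s of the 62 s allowed; the sign-off gave no verdict.

- **Lever:** I gripped it and turned it 90° clockwise onto its stop while the door was still shut. The wrist picture afterwards and the last top and scene pictures all show it pointing straight out over the front.
- **Door:** I took the handle from above, swung the door along its arc and let go. The opening is about 1.68 rad (96°), worked out from the gripper's path and not measured directly. The last pictures agree: the door stands slightly past square. I did not take a second picture to confirm it is at rest.
- **Contact forces:** wrist readings at the end of each move peaked at about 16 N, and the force was near zero after I released the handle and lifted clear (TCP at z = 0.32 m).
- **Left alone:** the knob, wrench, can and fitting look unmoved by eye in the last pictures.
- **Disagreement:** the wrist camera put the lever and handle about 2–3 mm farther in x than the top camera. I used the corrected positions, and both grips closed on target.

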